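# Open the safety cap of the cleaner jug for dosing

## Robot

A 6-joint arm with a two-finger parallel gripper is mounted at the origin on a cart in front of the work surface, level with it; the furniture and walls round the work are solid. World frame = base frame: x ahead of the robot, y to its left, z up, the work surface at z = 0. Lengths are in mm, angles in rad, forces in N, time in s.
With the tool pointing down it reaches from about 350 to 975 mm from the base axis. Payload 7.1 kg.
Tool frame: the origin (TCP) lies midway between the tips of the shut fingers; the grasp point (between the pads) lies 19 mm behind it (ctrl.grip_depth is the distance from the TCP to the grasp point, in mm); z points along the fingers, y is the line along which they close (so a half turn about z gives the same grasp; the last joint's range is limited). The gripper opens to 88 mm and grips with 3 to 60 N. Pads are 20 mm wide; open, the fingers measure 115 mm over their backs; the gripper's body (75 mm by 178 mm) begins 61 mm behind the grasp point.
Start: joints at [-1.34, 0.423, 1.63, -0, 1.089, -0.019], TCP at [154.525, -605.58, 222.675] pointing down, gripper open.
Joint ranges: [-3, 3], [-0.9, 2.11], [0.09, 2.58], [-1.31, 4.45], [0.11, 2.69], [-2.54, 2.54]. Speed limits (rad/s): [2.39, 2.39, 3.01, 3.14, 3.14, 3.14].

## Interface

Orientations are given as a rotation vector (axis times angle).
In Python, from workcell import ctrl, cams gives the robot as it stands.
- The arm moves only by the tool move_arm, never from a script. Its argument "steps" is a list of rows, each a list of 3 entries, a list of its own where there are three numbers: the shift along the tool's x, y, z in units of 25 mm (1.0 is 25 mm), then the turn about the tool's z in units of 5 degrees (1.0 is 5 degrees), then the closure, from 0 (fully open) to 1 (shut). A call has 1 to 20 rows; each row shifts and turns the commanded pose from where the row before left it, along the tool's axes as they then stand; what a row does not reach is not made up. A row lasts 1/12 s, in which the tool goes at most 41.7 mm and 7.16 degrees, less where a joint would pass 70% of its speed; a pose out of reach is approached as far as the arm can. A call is refused whole if a number of a shift passes 1 or a number of a turn 1, either way. A call with a gripper value outside its range is refused whole. The fingers move at their own pace and stop on an object; the grip force is fixed at half the most. Time passes only in rows, so rows that do not move let the fingers close. It gives the time, the measured TCP pose, the force, the opening and the grip force at its end, in the units of the state.
- ctrl.get_obs(): the state, without advancing time (a new reading comes with each control period).
- cams.get_image(name): name is "side" or "top" or "wrist"; returns a dict with "image" (420x560x3 uint8, red, green, blue), "camera_matrix" (3x3 intrinsics, pixels), "k1" (the pictures are not rectified: a ray, as slopes to the right and down, at radius r is drawn at 1 + k1 r^2 times it, then the intrinsics apply), "xyz" and "rotation" of the camera in the world; the wrist camera has in their place "mount" (4x4, takes a point from camera to tool coordinates, whose origin is the TCP and whose axes are the flange's). Camera axes: x right, y down, z forward; pixel columns grow to the right and rows downward; lengths in mm; the calibration is good to about 2 mm. A picture is of the moment at which its call begins: read the wrist's pose just before it. There is no depth.
- ctrl.close_job(): hands the job in; it is judged then, once.
Trained networks look in the newest picture that a camera, given by its name, has taken for a name from the list of things; names that differ only in an ending like _2 or _b are one class to them, and where a whole thing is asked for, a point or a joint stands for the part that bears it (a point fixed in the world has none). Each returns a list of dicts, best first, with "p" (0 to 1); they miss things now and then, are a little off and sometimes report something else, mostly with a low value. They report only what shows in the picture. A call takes as long as a camera call. They do not tell look-alikes from the thing itself.
- cams.boxes_of(camera, thing): "rect" ([centre column, centre row, width, height] in pixels, round what is visible of it).
- cams.cut_out(camera, thing): "pixels" (420x560 bool, what is visible of it) and "rect" ([centre column, centre row, width, height] in pixels, round what is visible of it).
The state is a dict: "t": time; "qpos": joint angles; "qvel": joint speeds; "joint_torque": joint torques, N m; "ee_pos": TCP position; "orientation": TCP orientation; "ft_force": force on the tool from outside, world axes, zero at the start; "moment": the same for the moment, N m; "width": finger opening in mm; "grasp_force": force on a finger pad.
Only numpy, scipy, OpenCV 4.12 (cv2) and the standard library are available. Lean on these libraries where they do the work, as an engineer would, in place of code of your own. Each camera call takes 0.05 s, during which the arm holds its last target. There are 200 camera calls.

## Task

Get the cleaner jug ready for dosing: take the dosing cup out of its compartment in the wooden caddy, stand it upright inside the rim of the round dark steel coaster and let go of it. Then press the jug's push-and-turn safety cap down, turn it anticlockwise while pressed until it is free, and lift it off. Finish still holding the cap in the gripper, level, about 6 cm clear straight above the jug's neck; leave the other things where they stand.

Things in the scene. Friction and masses are not known exactly. Their poses are not given: they have to be found in the camera images.
- jug: Stout white cleaner jug (body 76 x 88 mm, handle on its +x side out to 73 mm from the axis), held fast in a grey stand 88 x 100 mm; cannot move. Origin: on the worktop under the neck axis; z up. Shoulders slope up to 106 mm, then a neck of 30 mm diameter up to 137.5 mm with three small lugs that hold the cap.
- neck_top (a point): Centre of the top of the jug's neck, 137.5 mm above the worktop, on the neck axis.
- cap: White ribbed push-and-turn cap on the neck, loose part, 50 mm diameter, 32 mm high, 30 g. Origin: centre of its open underside, z up; starts 116 mm above the worktop on the neck axis, locked (10 mm free below its skirt). To free it: press down 5 mm (3.5 to 6), turn anticlockwise seen from above by 66 degrees (50 to 83) while pressed, then lift straight up. Clockwise it is blocked.
- plunger (a joint): Sprung disc in the neck under the cap: 0 with the cap locked, grows in m as the cap is pressed (bottom stop at 0.0065), -0.004 with the cap off. Spring: 4 N at 0, plus 1 N per mm; it pushes the freed cap up 4 mm.
- cup: White open dosing cup, round, straight sided, 40 mm diameter, 60 mm high, wall 2.5 mm, 30 g. Origin: centre of its underside, z up. Stands upright in the middle of one of the caddy's three compartments (which one varies), sticking out 37 mm above the walls.
- caddy: Low wooden caddy, fixed, 100 mm (its x) x 206 mm (its y) x 28 mm high, walls and floor 5 mm, two dividers make three compartments in a row along its y, each 90 x 62 mm inside, centres at y = -67, 0, +67 mm. Origin: centre of its underside. Grip the cup with the fingers closing along the caddy's x.
- coaster: Round dark steel coaster, fixed, 70 mm outer diameter, floor 3 mm thick, rim 7 mm high, 64 mm inside. Origin: centre of its underside.
- capsule_a: Grey coffee capsule, 37 mm diameter, 28 mm high, in another compartment of the caddy; bystander. Origin: centre of the underside.
- capsule_b: Grey coffee capsule like the other, in the third compartment; bystander. Origin: centre of the underside.
- mug: Small striped espresso cup with a side handle, 63 x 87 x 52 mm; bystander. Origin: centre of the underside.
- spice_jar: Glass spice jar with dark lid, 41 mm diameter, 105 mm high; bystander. Origin: centre of the underside.
- tin: Low wide food tin, 75 mm diameter, 58 mm high; bystander. Origin: centre of the underside.
- teaspoon: Metal teaspoon lying flat, 139 x 30 x 10 mm; bystander. Origin: centre of the underside.
Not all that is in view belongs to the job. Leave any green look-alike of the cup alone.

How it is judged (in metres and radians):
On the way, in this order (a step that is already met when the one before it is completed fails the run):
1. the dosing cup stands upright inside the coaster's rim, released (horizontal distance between cup and coaster below 0.013 m and z of cup in the frame of coaster below 0.006 m and angle between cup's own z axis and vertical below 0.1 rad and contact force between the fingers and cup below 0.05 N), for 0.2 s.
2. the safety cap is pressed down at least 2.5 mm on the neck (value of joint plunger above 0.0025 m), for 0.05 s.
3. the cap is free of the neck, held by the fingers and more than 10 mm above its locked height (z of cap in the frame of jug above 0.126 m and contact force between the fingers and cap above 0.5 N), for 0.1 s.
At the end, for the whole second after the job is handed in: The fingers hold the cap still, level within 0.2 rad, underside 25 to 120 mm above the neck top, within 30 mm of its axis, not touching the jug. The cup stands released and upright (0.1 rad) on the coaster's floor, centre within 13 mm of the coaster's (all of step 1 and z of cap in the frame of neck_top between 0.025 and 0.12 m and horizontal distance between cap and neck_top below 0.03 m and angle between cap's own z axis and vertical below 0.2 rad and linear speed of cap below 0.03 m/s and contact force between the fingers and cap above 0.5 N and contact force between cap and jug below 0.05 N); the arm keeps its last pose, push and grip.
It fails at once if a bystander is moved more than 5 cm (distance of any of capsule_a, capsule_b, mug, spice_jar, tin, teaspoon from where it was at the start of the episode above 0.05 m).
It also fails if it takes over 58 s, if anything falls off the work surface, if the arm or the gripper's body presses on something with over 40 N, if the wrist force passes 120 N, or if a joint passes its speed limit or range.

## Working session

There is one attempt and no reset: what is moved stays moved. The work goes in short steps, Python scripts to look and compute and a tool call to move; the robot and the scene stay as the last step left them, time stands still between calls to the robot, and variables do not carry over. Pictures are saved under pics/ and viewed, at most 10 in all, crops included, and the job is handed in when it is done.

Besides the shell and the picture viewer there is one more tool, called as name(argument=value, ...), one argument or row to a line, values as JSON. move_arm: Moves the arm, as the interface text tells. Its arguments: {"type":"object","properties":{"steps":{"type":"array"}},"required":["steps"]}

```bash
mkdir -p pics; ls
python3 - <<'E'
from workcell import ctrl,cams
import cv2,numpy as np
o=ctrl.get_obs();print({k:np.round(v,3).tolist() for k,v in o.items()})
for n in("top","side"):
    d=cams.get_image(n);cv2.imwrite(f"pics/{n}0.png",d["image"][:,:,::-1])
    print(n,d["camera_matrix"],d["k1"],d["xyz"],d["rotation"])
    for t in("jug","cap","cup","caddy","coaster","capsule_a","mug","spice_jar","tin","teaspoon"):
        print(t,[(round(b["p"],2),np.round(b["rect"]).tolist()) for b in cams.boxes_of(n,t)][:4])
E
```

```text
pics
{'t': 0.0, 'qpos': [-1.34, 0.424, 1.631, -0.0, 1.089, -0.019], 'qvel': [-0.001, 0.001, 0.0, 0.0, -0.001, 0.001], 'joint_torque': [-0.003, -54.464, -27.367, 0.064, 0.023, -0.0], 'ee_pos': [154.402, -605.066, 221.933], 'orientation': [-3.116, -0.391, 0.0], 'ft_force': [0.632, 0.298, -0.372], 'moment': [0.01, -0.023, -0.066], 'grasp_force': 0.0, 'width': 88.105}
top [[464.64497414   0.         275.44067834]
 [  0.         464.64497414 211.47001887]
 [  0.           0.           1.        ]] 0.05366623426259843 [ 389.34961132   55.70407265 1399.78719663] [-2.15464408  2.17397323 -0.14914855]
jug [(0.57, [269.0, 195.0, 37.0, 44.0])]
cap [(0.5, [268.0, 192.0, 20.0, 18.0])]
cup [(0.51, [200.0, 162.0, 12.0, 18.0]), (0.45, [231.0, 207.0, 14.0, 14.0]), (0.44, [279.0, 232.0, 14.0, 19.0])]
caddy [(0.89, [212.0, 212.0, 74.0, 41.0])]
coaster [(0.83, [354.0, 269.0, 25.0, 21.0]), (0.16, [266.0, 194.0, 38.0, 44.0])]
capsule_a [(0.69, [190.0, 221.0, 15.0, 14.0]), (0.37, [354.0, 269.0, 29.0, 24.0])]
mug [(0.96, [262.0, 267.0, 22.0, 29.0])]
spice_jar [(0.71, [208.0, 281.0, 9.0, 50.0]), (0.64, [226.
[... 289 characters left out ...]
22182037 [233.08780019 792.99427789 466.12203194] [-0.51586846  2.3677936  -1.60095011]
jug [(0.86, [264.0, 243.0, 46.0, 45.0])]
cap [(0.75, [266.0, 208.0, 24.0, 21.0])]
cup [(0.78, [262.0, 266.0, 24.0, 28.0]), (0.75, [310.0, 248.0, 16.0, 29.0]), (0.74, [177.0, 275.0, 22.0, 35.0])]
caddy [(0.82, [245.0, 301.0, 82.0, 83.0]), (0.28, [262.0, 267.0, 23.0, 29.0]), (0.21, [191.0, 249.0, 23.0, 46.0])]
coaster [(0.75, [378.0, 232.0, 27.0, 14.0])]
capsule_a [(0.66, [242.0, 316.0, 17.0, 19.0]), (0.57, [248.0, 293.0, 16.0, 16.0])]
mug [(0.75, [353.0, 269.0, 29.0, 33.0])]
spice_jar [(0.64, [192.0, 248.0, 21.0, 48.0])]
tin [(0.67, [209.0, 234.0, 28.0, 35.0])]
teaspoon [(0.56, [343.0, 327.0, 74.0, 22.0])]
```

Run:
```python
import cv2,numpy as np
t=cv2.imread("pics/top0.png")[110:310,150:400];s=cv2.imread("pics/side0.png")[170:370,150:416]
cv2.imwrite("pics/t1.png",cv2.resize(t,None,fx=3,fy=3,interpolation=2));cv2.imwrite("pics/s1.png",cv2.resize(s,None,fx=3,fy=3,interpolation=2))
```

```text
(no output)
```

View pics/t1.png

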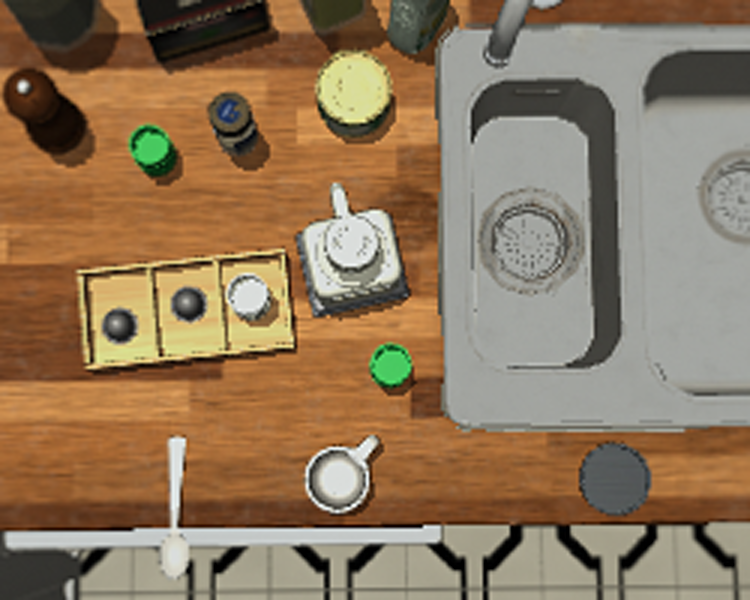

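View pics/s1.png

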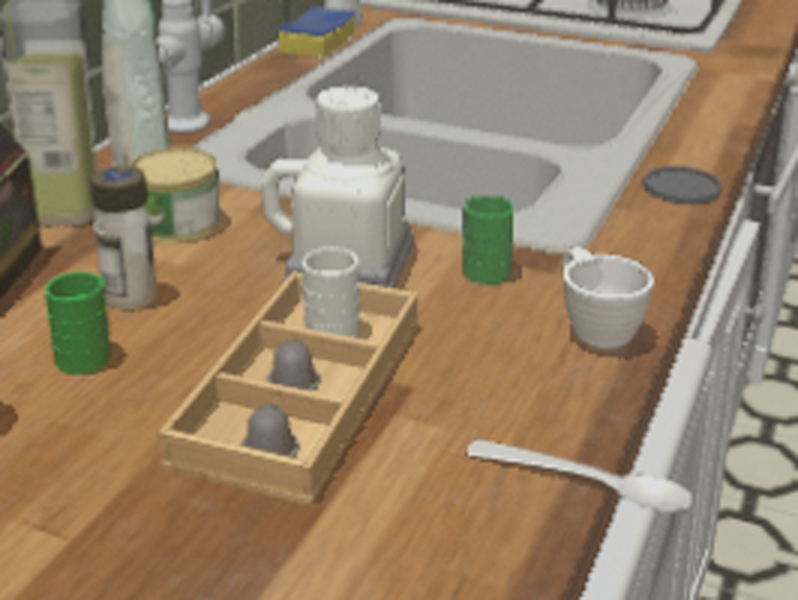

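The white cup is in the compartment next to the jug (top view about 232,209), and the cap is at about (268,191). The coaster is at about (355,270), and both green cups are decoys. Next I'll convert these to world positions.

```bash
cat > h.py <<'E'
from workcell import ctrl,cams
import cv2,numpy as np
from scipy.spatial.transform import Rotation as R
def R3(r):
    r=np.asarray(r); return r if r.shape==(3,3) else R.from_rotvec(r).as_matrix()
def campose(d,o=None):
    if "mount" in d:
        T=np.eye(4);T[:3,:3]=R3(o["orientation"]);T[:3,3]=o["ee_pos"];T=T@np.array(d["mount"]);return T[:3,:3],T[:3,3]
    return R3(d["rotation"]),np.array(d["xyz"])
def slopes(d,px):
    # distorted = undist*(1+k1 r^2); invert by iteration
    K=d["camera_matrix"];return cv2.undistortPoints(np.array(px,float).reshape(-1,1,2),K,np.array([d["k1"],0,0,0,0.])).reshape(-1,2)
def at_z(d,px,z,o=None):
    Rm,c=campose(d,o);s=slopes(d,px);v=np.c_[s,np.ones(len(s))]@Rm.T
    return c+v*((z-c[2])/v[:,2])[:,None]
def proj(d,P,o=None):
    Rm,c=campose(d,o);p=(np.asarray(P)-c)@Rm;s=p[:,:2]/p[:,2:];s=s*(1+d["k1"]*(s**2).sum(1,keepdims=True))
    return s@np.array(d["camera_matrix"])[:2,:2].T+np.array(d["camera_matrix"])[:2,2]
def snap(n):
    o=ctrl.get_obs();return cams.get_image(n),o
E
python3 - <<'E'
from h import *
z=lambda u,v:(150+(u-1)/3,110+(v-1)/3)
d,o=snap("top");s,_=snap("side");np.set_printoptions(precision=1,suppress=True)
for n,p,h in(("cup",z(248,294),65),("cap",z(353,243),148),("coaster",z(615,479),5),("green",z(391,366),60)):
    P=at_z(d,[p],h);print(n,P,proj(s,P))
C=at_z(d,[z(78,270),z(287,250),z(296,348),z(88,369)],28);print("caddy",C,C.mean(0))
print("caddy y dir ang",np.degrees(np.arctan2(*( (C[0]-C[1]+C[3]-C[2])[[1,0]]))))
m,o=snap("wrist");print(m["mount"],m["camera_matrix"])
print(R3(o["orientation"]))
E
```

```text
cup [[566.9 160.4  65. ]] [[259.9 256.8]]
cap [[601.9  58.6 148. ]] [[266.  202.1]]
coaster [[ 386.7 -199.4    5. ]] [[376.5 231.1]]
green [[496.5  23.2  60. ]] [[313.2 238.7]]
caddy [[597.1 331.1  28. ]
 [615.7 124.7  28. ]
 [517.7 116.   28. ]
 [498.8 319.7  28. ]] [557.3 222.9  28. ]
caddy y dir ang 95.2180610285537
[[  -0.    -1.    -0.2   65. ]
 [   1.    -0.     0.     0.2]
 [  -0.    -0.2    1.  -161.3]
 [   0.     0.     0.     1. ]] [[350.7   0.  278.7]
 [  0.  350.7 212.2]
 [  0.    0.    1. ]]
[[ 1.   0.2 -0. ]
 [ 0.2 -1.   0. ]
 [-0.  -0.  -1. ]]
```

move_arm(
  steps=[
    [[0,0,0],-1,0],
    [[0,0,0],-1,0],
    [[0,0,0],-1,0],
    [[0,0,0],-1,0],
    [[0,0,0],-1,0],
    [[0,0,0],-1,0],
    [[0,0,0],-1,0],
    [[0,0,0],-1,0],
    [[0,0,0],-1,0],
    [[0,0,0],-1,0],
    [[0,0,0],-1,0],
    [[0,0,0],-1,0],
    [[0,0,0],-1,0],
    [[0,0,0],-1,0],
    [[0,0,0],-1,0],
    [[0,0,0],-1,0],
    [[0,0,0],-0.18,0],
    [[0,0,0],0,0],
  ],
)

```text
t: 2.75
ee_pos: [154.5, -605.6, 222.7]
orientation: [2.12, 2.319, -0.0]
ft_force: [-0.1, -0.3, 0.9]
width: 87.7
grasp_force: 0.0
```

move_arm(
  steps=[
    [[0.98,0.8,0],0,0],
    [[0.98,0.8,0],0,0],
    [[0.98,0.8,0],0,0],
    [[0.98,0.8,0],0,0],
    [[0.98,0.8,0],0,0],
    [[0.98,0.8,0],0,0],
    [[0.98,0.8,0],0,0],
    [[0.98,0.8,0],0,0],
    [[0.98,0.8,0],0,0],
    [[0.98,0.8,0],0,0],
    [[0.98,0.8,0],0,0],
    [[0.98,0.8,0],0,0],
    [[0.98,0.8,0],0,0],
    [[0,0,0],0,0],
    [[0,0,0],0,0],
  ],
)

```text
t: 4.0
ee_pos: [385.2, -263.8, 222.9]
orientation: [2.116, 2.321, -0.0]
ft_force: [-0.4, 0.2, 1.4]
width: 88.1
grasp_force: 0.0
```

Run:
```python
from h import *
np.set_printoptions(precision=1,suppress=True)
d,o=snap("wrist");cv2.imwrite("pics/w1.png",d["image"][:,:,::-1]);print(o["ee_pos"])
for c in cams.cut_out("wrist","coaster"):
    m=c["pixels"].astype(np.uint8);k=max(cv2.findContours(m,0,1)[0],key=cv2.contourArea)[:,0]
    P=at_z(d,k,7,o)[:,:2].astype(np.float32);print(c["p"],c["rect"],cv2.minEnclosingCircle(P),P.min(0),P.max(0),(P.min(0)+P.max(0))/2)
```

```text
[ 385.2 -263.8  222.9]
0.6 [285.9, 127.8, 66.5, 69.5] ((386.2694091796875, -200.10435485839844), 35.509033203125) [ 351.5 -235.4] [ 421.3 -164.8] [ 386.4 -200.1]
```

View pics/w1.png

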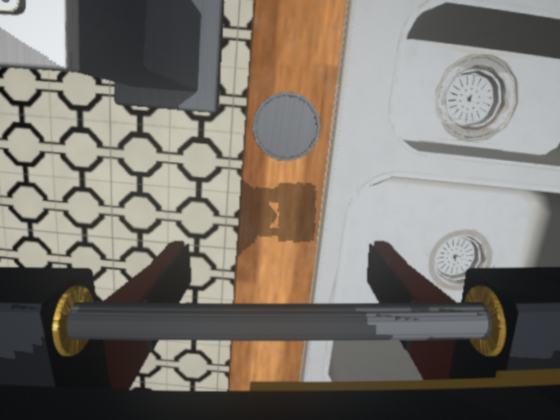

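The coaster is at (286,127) in this view, so its world position is (386.4, -200.1). Next I'll look at the cup and cap.

move_arm(
  steps=[
    [[0.97,0.62,0],0,0],
    [[0.97,0.62,0],0,0],
    [[0.97,0.62,0],0,0],
    [[0.97,0.62,0],0,0],
    [[0.97,0.62,0],0,0],
    [[0.97,0.62,0],0,0],
    [[0.97,0.62,0],0,0],
    [[0.97,0.62,0],0,0],
    [[0.97,0.62,0],0,0],
    [[0.97,0.62,0],0,0],
    [[0.97,0.62,0],0,0],
    [[0.97,0.62,0],0,0],
    [[0.97,0.62,0],0,0],
    [[0.97,0.62,0],0,0],
    [[0,0,0],0,0],
    [[0,0,0],0,0],
  ],
)

```text
t: 5.43
ee_pos: [570.3, 92.5, 222.3]
orientation: [-2.119, -2.32, 0.001]
ft_force: [-0.2, -0.3, -1.2]
width: 87.6
grasp_force: 0.0
```

```bash
cat > look.py <<'E'
from h import *
import sys
np.set_printoptions(precision=1,suppress=True)
d,o=snap("wrist");cv2.imwrite(f"pics/{sys.argv[1]}.png",d["image"][:,:,::-1]);print(o["ee_pos"],o["orientation"],o["width"])
for t in sys.argv[2:]:
    t,z=t.split("@");z=float(z)
    for c in cams.cut_out("wrist",t):
        m=c["pixels"].astype(np.uint8);k=max(cv2.findContours(m,0,1)[0],key=cv2.contourArea)[:,0]
        P=at_z(d,k,z,o)[:,:2].astype(np.float32);print(t,round(c["p"],2),np.round(c["rect"]),cv2.minEnclosingCircle(P),P.min(0),P.max(0))
E
python3 look.py w2 cup@65 cap@148 caddy@28
```

```text
[570.3  92.5 222.3] [-2.1 -2.3  0. ] 87.64906870189127
cup 0.95 [207. 251.  41.  55.] ((504.9102783203125, 34.4903450012207), 28.719831466674805) [487.5   6.7] [525.2  61.5]
cup 0.93 [286. 121.  46.  45.] ((567.6704711914062, 161.54913330078125), 19.778499603271484) [548.3 141.8] [587.4 180.4]
cup 0.91 [456.  29.  67.  59.] ((703.6123657226562, 249.45933532714844), 31.409963607788086) [675.5 225.2] [733.4 275.6]
cap 0.83 [320. 258.  70.  72.] ((600.4715576171875, 65.40497589111328), 28.237834930419922) [576.   37.7] [626.7  93.2]
caddy 0.87 [281.  80. 104. 159.] ((560.6355590820312, 196.65753173828125), 88.76402282714844) [505. 119.] [617.2 274.5]
```

View pics/w2.png

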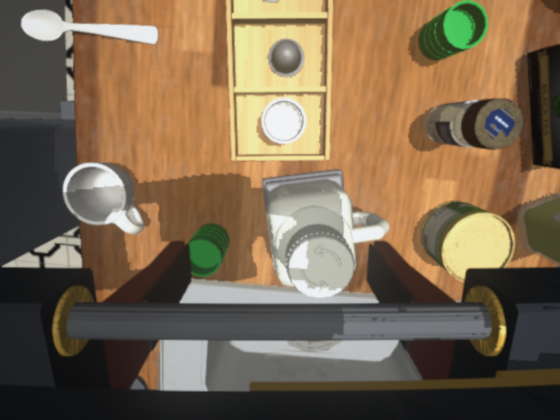

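Cup rim circle is at (286,121), giving (567.7, 161.5), and the gripper is aligned with the caddy. Next I'll grasp the cup.

move_arm(
  steps=[
    [[0.92,0.05,0],0,0],
    [[0.92,0.05,0],0,0],
    [[0.92,0.05,0],0,0],
    [[0,0,0],0,0],
    [[0,0,0.95],0,0],
    [[0,0,0.95],0,0],
    [[0,0,0.95],0,0],
    [[0,0,0.95],0,0],
    [[0,0,0.95],0,0],
    [[0,0,0.95],0,0],
    [[0,0,0.95],0,0],
    [[0,0,0.92],0,0],
    [[0,0,0],0,0],
    [[0,0,0],0,0],
    [[0,0,0],0,1],
    [[0,0,0],0,1],
    [[0,0,0],0,1],
    [[0,0,0],0,1],
    [[0,0,0],0,1],
    [[0,0,0],0,1],
  ],
)

```text
t: 7.3
ee_pos: [567.5, 162.2, 33.9]
orientation: [2.118, 2.32, 0.001]
ft_force: [-0.2, 0.8, 0.2]
width: 51.3
grasp_force: 0.0
```

move_arm(
  steps=[
    [[0,0,0],0,1],
    [[0,0,0],0,1],
    [[0,0,0],0,1],
    [[0,0,0],0,1],
  ],
)

```text
t: 7.63
ee_pos: [567.3, 162.2, 33.6]
orientation: [-2.118, -2.32, -0.0]
ft_force: [-0.6, 0.4, 1.7]
width: 39.8
grasp_force: 30.0
```

move_arm(
  steps=[
    [[0,0,-1],0,1],
    [[0,0,-1],0,1],
    [[0,0,-1],0,1],
    [[0,0,-1],0,1],
    [[0,0,-1],0,1],
    [[0,0,-1],0,1],
    [[-0.98,-0.61,0],0,1],
    [[-0.98,-0.61,0],0,1],
    [[-0.98,-0.61,0],0,1],
    [[-0.98,-0.61,0],0,1],
    [[-0.98,-0.61,0],0,1],
    [[-0.98,-0.61,0],0,1],
    [[-0.98,-0.61,0],0,1],
    [[-0.98,-0.61,0],0,1],
    [[-0.98,-0.61,0],0,1],
    [[-0.98,-0.61,0],0,1],
    [[-0.98,-0.61,0],0,1],
    [[-0.98,-0.61,0],0,1],
    [[-0.98,-0.61,0],0,1],
    [[-0.98,-0.61,0],0,1],
  ],
)

```text
t: 9.3
ee_pos: [384.9, -200.0, 183.4]
orientation: [2.118, 2.32, -0.0]
ft_force: [1.0, -0.2, -0.1]
width: 39.8
grasp_force: 30.0
```

move_arm(
  steps=[
    [[0,0,0],0,1],
    [[0,0,0],0,1],
  ],
)

```text
t: 9.47
ee_pos: [385.2, -199.8, 183.4]
orientation: [-2.122, -2.317, -0.0]
ft_force: [1.0, 0.2, -0.4]
width: 39.9
grasp_force: 30.0
```

move_arm(
  steps=[
    [[0,0.05,1],0,1],
    [[0,0,1],0,1],
    [[0,0,1],0,1],
    [[0,0,1],0,1],
    [[0,0,0.9],0,1],
    [[0,0,0.6],0,1],
    [[0,0,0.35],0,1],
    [[0,0,0.17],0,1],
    [[0,0,0],0,1],
    [[0,0,0],0,1],
  ],
)

```text
t: 10.3
ee_pos: [387.6, -198.7, 33.4]
orientation: [2.117, 2.32, 0.0]
ft_force: [0.2, -1.0, 0.1]
width: 39.8
grasp_force: 30.0
```

move_arm(
  steps=[
    [[0,0,0.04],0,1],
    [[0,0,0],0,1],
    [[0,0,0],0,1],
  ],
)

```text
t: 10.55
ee_pos: [387.4, -199.0, 32.5]
orientation: [2.117, 2.319, 0.0]
ft_force: [0.4, 0.0, 0.4]
width: 39.6
grasp_force: 30.0
```

move_arm(
  steps=[
    [[0,0,0],0,0],
    [[0,0,0],0,0],
    [[0,0,0],0,0],
    [[0,0,0],0,0],
    [[0,0,0],0,0],
    [[0,0,0],0,0],
    [[0,0,-1],0,0],
    [[0,0,-1],0,0],
    [[0,0,-1],0,0],
    [[0,0,-1],0,0],
    [[0,0,-1],0,0],
    [[0,0,-1],0,0],
    [[0,0,-1],0,0],
    [[0,0,-1],0,0],
  ],
)

```text
t: 11.72
ee_pos: [386.7, -198.6, 233.2]
orientation: [-2.118, -2.32, 0.0]
ft_force: [0.4, 0.2, -0.5]
width: 87.9
grasp_force: 0.0
```

```bash
python3 look.py w3 cup@63 coaster@7
```

```text
[ 386.7 -198.6  233.2] [-2.1 -2.3  0. ] 87.88058195905666
cup 0.77 [281. 193.  43.  46.] ((386.3150329589844, -196.58322143554688), 23.171184539794922) [ 366.8 -219.4] [ 405.9 -173.7]
coaster 0.67 [279. 186.  64.  61.] ((386.16363525390625, -199.7850341796875), 35.88697814941406) [ 351.5 -234.5] [ 421.2 -164.1]
```

View pics/w3.png

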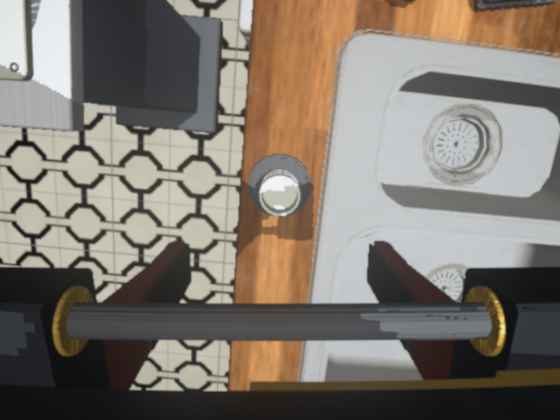

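The cup stands upright and centred in the coaster, with its rim at (281,193). Next I'll view the cap from above.

move_arm(
  steps=[
    [[0.69,0.94,0],0,0],
    [[0.69,0.94,0],0,0],
    [[0.69,0.94,0],0,0],
    [[0.69,0.94,0],0,0],
    [[0.69,0.94,0],0,0],
    [[0.69,0.94,0],0,0],
    [[0.69,0.94,0],0,0],
    [[0.69,0.94,0],0,0],
    [[0.69,0.94,0],0,0],
    [[0.69,0.94,0],0,0],
    [[0,0,0],0,0],
    [[0,0,0],0,0],
  ],
)

```text
t: 12.87
ee_pos: [605.0, -4.8, 229.7]
orientation: [-2.114, -2.32, 0.003]
ft_force: [-0.5, 0.2, -0.4]
width: 87.6
grasp_force: 0.0
```

```bash
python3 look.py w4 cap@148 jug@100
```

```text
[605.   -4.8 229.7] [-2.1 -2.3  0. ] 87.60129108421688
cap 0.64 [287. 123.  77.  74.] ((602.6625366210938, 59.99590301513672), 25.28934669494629) [577.9  35.4] [627.8  84.9]
jug 0.57 [300. 127. 132. 113.] ((612.4364013671875, 62.753665924072266), 55.994544982910156) [562.   15.2] [667.1 104.3]
```

View pics/w4.png

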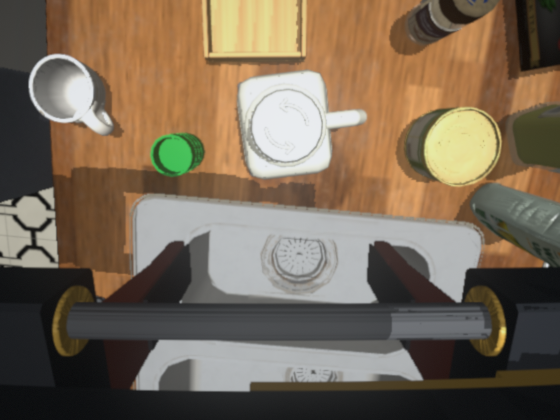

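Run:
```python
from h import *
d,o=snap("side");Rm,c=campose(d)
for p in((150+285/3,170+160/3),(150+275/3,170+168/3)):
    s=slopes(d,[p])[0];v=Rm@np.r_[s,1];print(c+v*((62-c[1])/v[1]))
print(np.round(ctrl.get_obs()["qpos"],2))
```

```text
[657.684264    62.          85.28175513]
[667.27853847  62.          76.35678352]
[-0.03  0.38  1.67 -0.    1.09 -0.12]
```

move_arm(
  steps=[
    [[0.87,0.05,0],0,0],
    [[0.87,0.05,0],0,0],
    [[0.85,0.04,0],0,0],
    [[0,0,0],0,0],
    [[0,0,0],0,0],
  ],
)

```text
t: 13.48
ee_pos: [602.4, 59.0, 232.0]
orientation: [2.117, 2.321, -0.0]
ft_force: [0.1, -0.4, -0.3]
width: 88.1
grasp_force: 0.0
```

move_arm(
  steps=[
    [[0.04,0,1],0,0],
    [[0,0,1],0,0],
    [[0,0,1],0,0],
    [[0,0,0.9],0,0],
    [[0,0,0.66],0,0],
    [[0,0,0],0,0],
    [[0,0,0],0,1],
    [[0,0,0],0,1],
    [[0,0,0],0,1],
    [[0,0,0],0,1],
    [[0,0,0],0,1],
    [[0,0,0],0,1],
    [[0,0,0],0,1],
    [[0,0,0],0,1],
  ],
)

```text
t: 14.65
ee_pos: [603.4, 60.2, 118.6]
orientation: [2.117, 2.32, 0.001]
ft_force: [0.7, 0.5, 3.4]
width: 49.9
grasp_force: 30.0
```

Gripped. I'll press down 5 mm.

move_arm(
  steps=[
    [[0,0,0.1],0,1],
    [[0,0,0.1],0,1],
    [[0,0,0],0,1],
    [[0,0,0],0,1],
  ],
)

```text
t: 14.98
ee_pos: [603.5, 60.2, 113.5]
orientation: [2.118, 2.32, 0.001]
ft_force: [-1.5, -0.3, 8.1]
width: 50.0
grasp_force: 30.0
```

move_arm(
  steps=[
    [[0,0,0],-0.8,1],
    [[0,0,0],-0.8,1],
    [[0,0,0],-0.8,1],
    [[0,0,0],-0.8,1],
    [[0,0,0],-0.8,1],
    [[0,0,0],-0.8,1],
    [[0,0,0],-0.8,1],
    [[0,0,0],-0.8,1],
    [[0,0,0],-0.8,1],
    [[0,0,0],-0.8,1],
    [[0,0,0],-0.8,1],
    [[0,0,0],-0.8,1],
    [[0,0,0],-0.8,1],
    [[0,0,0],-0.8,1],
    [[0,0,0],-0.8,1],
    [[0,0,0],-0.8,1],
    [[0,0,0],-0.8,1],
    [[0,0,0],0,1],
    [[0,0,0],0,1],
  ],
)

```text
t: 16.57
ee_pos: [603.9, 60.3, 113.8]
orientation: [0.458, 3.106, 0.001]
ft_force: [0.4, 0.1, 7.7]
width: 50.0
grasp_force: 30.0
```

move_arm(
  steps=[
    [[0,0,-0.1],0,1],
    [[0,0,-0.1],0,1],
    [[0,0,-0.1],0,1],
    [[0,0,-0.1],0,1],
    [[0,0,0],0,1],
    [[0,0,0],0,1],
  ],
)

```text
t: 17.07
ee_pos: [602.6, 60.2, 122.6]
orientation: [-0.458, -3.107, 0.0]
ft_force: [0.5, -0.2, -1.1]
width: 50.1
grasp_force: 30.0
```

move_arm(
  steps=[
    [[0,0,-0.3],0,1],
    [[0,0,-0.5],0,1],
    [[0,0,-0.5],0,1],
    [[0,0,-0.5],0,1],
    [[0,0,-0.5],0,1],
    [[0,0,-0.5],0,1],
    [[0,0,-0.3],0,1],
    [[0,0,0],0,1],
    [[0,0,0],0,1],
    [[0,0,0],0,1],
    [[0,0,0],0,1],
    [[0,0,0],0,1],
  ],
)

```text
t: 18.07
ee_pos: [602.4, 60.1, 199.6]
orientation: [-0.458, -3.107, 0.0]
ft_force: [0.1, -0.9, -0.5]
width: 50.0
grasp_force: 30.0
```

Run:
```python
from h import *
d,o=snap("side");print(o["ee_pos"],o["width"],o["grasp_force"])
cv2.imwrite("pics/s2.png",cv2.resize(d["image"][150:350,150:416,::-1],None,fx=3,fy=3))
```

```text
[602.44481662  60.12155373 199.62622989] 50.00797133426856 29.998930664733052
```

View pics/s2.png

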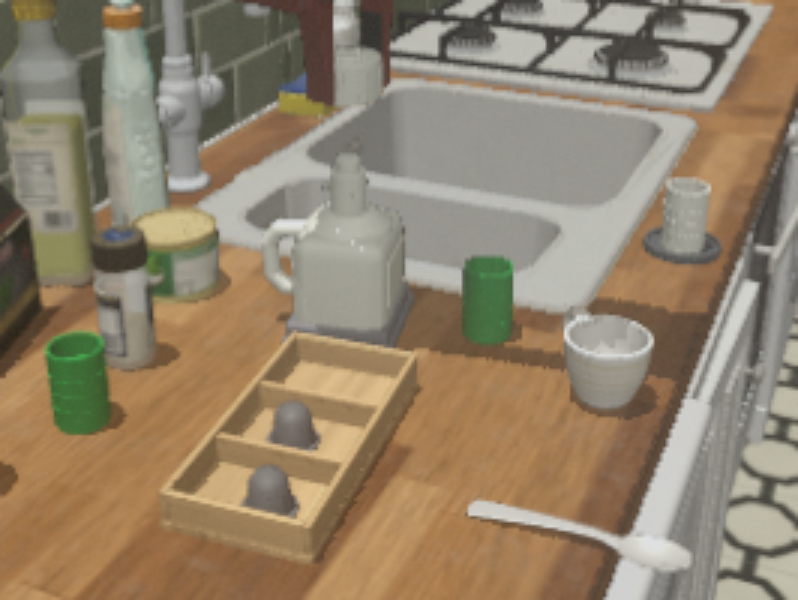

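The cap is held in the gripper above the bare neck (neck top at crop pixel 348,155), the cup stands on the coaster (685,215), and nothing else has moved. I'll hand the job in.

```bash
python3 -c "
from workcell import ctrl
print(ctrl.close_job())"
```

```text
the job is handed in; nothing more can be done
None
```

I handed the job in at about 18 s of the 58 s: the dosing cup stands released on the coaster and the cap is held about 6 cm above the jug's neck; the hand-in call returned no verdict.

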